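# Load a slotted brass weight onto a creep stand

### The arm

A 7-joint arm with a two-finger parallel gripper is mounted at the origin on the work surface. World frame = base frame: x ahead of the robot, y to its left, z up, the work surface at z = 0. Lengths are in m, angles in rad, forces in N, time in s.
With the tool pointing down it reaches from about 0.35 to 0.9 m from the base axis. Payload 8.1 kg.
Tool frame: the origin (TCP) lies midway between the tips of the shut fingers; the grasp point (between the pads) lies 19 mm behind it; x points along the fingers, z is the direction in which the jaws open and shut, and the axes are right-handed (so a half turn about x gives the same grasp; the last joint's range is limited). The gripper opens to 92 mm and grips with 3 to 60 N. Pads are 19 mm wide; open, the fingers measure 130 mm over their backs; the gripper's body (75 mm by 190 mm) begins 47 mm behind the grasp point.
Start: joints at [-0.103, 0.434, 0.025, 1.573, -0.012, 1.134, -0.075], TCP at [0.625, -0, 0.227] pointing down, gripper open.
Joint ranges: [-2.62, 2.62], [-0.44, 2.09], [-1.27, 1.32], [0.08, 2.57], [-1.32, 4.46], [0.12, 2], [-2.74, 2.74]. Speed limits (rad/s): [2.22, 2.22, 3.01, 3.01, 3.14, 3.14, 3.14].

### API

Orientations are given as a rotation vector (axis times angle).
In Python, from cell import arm, optics, finder gives the robot as it stands.
- The arm moves only by the tool send_rows, never from a script. Its argument "rows" is a list that holds one entry, the list of rows, each a list of 7 numbers: the shift along the tool's x, y, z in mm, then the turn, a rotation vector about the tool's x, y, z in degrees, then the opening in per cent of the stroke, from 0 (shut) to 100 (fully open). A call has exactly 8 rows; each row is the pose to reach, as a shift and turn from the pose commanded when the call began, along the tool's axes at that moment; what a row does not reach only later rows make up. A row lasts 1/10 s, in which the tool goes at most 50 mm and 8.59 degrees, less where a joint would pass 70% of its speed; a pose out of reach is approached as far as the arm can. A call with a gripper value outside its range is refused whole. The fingers move at their own pace and stop on an object; "grip_force" is the grip in N (left out, the last holds). Time passes only in rows, so rows that repeat a pose let the fingers close, or fill a call up. It gives the time, the measured TCP pose, the force and the opening at its end, in the units of the state.
- arm.observe(): the state, without advancing time (a new reading comes with each control period).
- optics.get_image(name): name is "scene" or "side" or "wrist"; returns (picture, depth): 420x560x3 uint8, red, green, blue; 420x560 float32, m along the optical axis (not along the pixel's ray), 0 where there is no reading.
- optics.get_calibration(name): a dict with "camera_matrix" (3x3 intrinsics, pixels), "D" ([k1, k2, p1, p2, k3] as OpenCV has them; the pictures are not rectified), "position" and "orientation" of the camera in the world; the wrist camera has in their place "T_tool_cam" (4x4, takes a point from camera to tool coordinates, whose origin is the TCP and whose axes are the tool frame's). Camera axes: x right, y up, looking along -z (the intrinsics and any distortion apply to the point x, -y, -z); pixel columns grow to the right and rows downward; lengths in m; the calibration is good to about 2 mm. A picture is of the moment at which its call begins: read the wrist's pose just before it. get_calibration takes no time and is no camera call.
- arm.sign_off(): hands the job in, once; it reports no verdict.
Trained networks look in the newest picture that a camera, given by its name, has taken for a name from the list of things; names that differ only in an ending like _2 or _b are one class to them, and where a whole thing is asked for, a point or a joint stands for the part that bears it (a point fixed in the world has none). Each returns a list of dicts, best first, with "confidence" (0 to 1); they miss things now and then, are a little off and sometimes report something else, mostly with a low value. They report only what shows in the picture. A call takes as long as a camera call. They do not tell look-alikes from the thing itself.
- finder.search_frame(camera, thing): "bbox" ([left, top, width, height] in pixels, round what is visible of it).
- finder.regions_of(camera, thing): "region" (420x560 bool, what is visible of it) and "bbox" ([left, top, width, height] in pixels, round what is visible of it).
- finder.place_of(camera, thing): "xy" ([column, row] in pixels: a listed point, or the origin of a listed thing).
The state is a dict: "clock": time; "joints": joint angles; "dq": joint speeds; "joint_efforts": joint torques, N m; "position": TCP position; "ee_rot": TCP orientation; "force": force on the tool from outside, world axes, zero at the start; "ft_torque": the same for the moment, N m; "width": opening from 0.0 (shut) to 1.0 (fully open).
Only numpy, scipy, OpenCV 4.12 (cv2) and the standard library are available. Lean on these libraries where they do the work, as an engineer would, in place of code of your own. Each camera call takes 0.05 s, during which the arm holds its last target.

### The job

Add the brass slotted weight to the creep stand: take it out of the black rack and slide it onto the stem of the weight carrier, lying flat on top of the two discs already there, with the stem home in its slot. Turn it so that its slot points well away from the slots of both discs below, then let go. Both discs stay on the carrier, and nothing else on the bench is to be disturbed.

Things in the scene. Friction and masses are not known exactly. Their poses are not given: they have to be found in the camera images.
- brass_disc: the brass slotted weight, 0.3 to 0.6 kg, 64 mm across, 20 mm thick, with a 13 mm wide slot that runs from the rim to 6 mm past the centre (mouth flared to 19 mm). Origin at its centre (middle of thickness); z is its axis (either face is the same), +x points along the slot towards the mouth. It starts on edge in one of the rack's three pockets, slot straight up, rim standing 36 mm out of the rack
- brass_disc_mouth (a point): point on the brass disc's mid-plane, 30 mm from its centre along the slot, in the mouth
- base_disc: red painted slotted disc, the lowest on the carrier, 80 mm across, 20 mm thick, same slot, at any angle; origin at its centre, +x along its slot towards the mouth
- steel_disc: bright steel slotted disc lying on the red one on the carrier, 64 mm across, 20 mm thick, with a 13 mm wide slot that runs from the rim to 6 mm past the centre (mouth flared to 19 mm); origin at its centre, +x along its slot towards the mouth. Its slot starts 125 to 235 degrees round from the red disc's
- seat (a point): centre of the carrier's seat plate with nothing pressing on it, 150 mm above the bench, on the vertical stem axis; x points from the stem to the stand's column. Seat plate 56 mm across. The stem, 8 mm thick, rises 80 mm from it and ends in a head 21 mm across and 10 mm high that no slot passes; with the two discs on, 40 mm of stem is free under the head. Carrier and stem go down on a spring (about 1.8 N per mm; some 2 to 4 mm when the brass disc is added, 12 mm at most)
- stand: grey creep stand, fixed; origin on the bench under the stem axis, x towards the column, y to the side on which the dial gauge is swung out. Base plate from -73 to 163 mm in x, 150 mm wide, top 26 mm high; under the carrier an arm 30 mm wide at 103 to 123 mm height; column 22 mm thick at x = 125 mm, 276 mm high; dial gauge 58 mm across at x = 120, y = 118 mm, height 206 to 264 mm (its spindle hangs down to 163 mm), on a bar from the column
- rack: black block 86 mm (x) by 196 mm (y), 44 mm high, fixed; origin under its centre. Three pockets 68 x 24 mm, 28 mm deep, at y = -60, 0 and 60 mm, one disc standing on edge in each with its faces to +y and -y
- spare_disc: bright steel disc in the rack, not wanted, 64 mm across, 20 mm thick, with a 13 mm wide slot that runs from the rim to 6 mm past the centre (mouth flared to 19 mm); origin and axes as the brass one
- painted_disc: blue disc in the rack, not wanted, 64 mm across, 20 mm thick, with a 13 mm wide slot that runs from the rim to 6 mm past the centre (mouth flared to 19 mm); origin and axes as the brass one
- pad: square cork pad lying fixed on the bench, 150 x 150 mm, 4 mm thick, a free place to lay a weight; origin under its centre
- specimen1: black test-specimen block 60 x 60 mm, 34 mm high, beyond the pad; origin under its centre
- specimen2: black test-specimen block 80 (x) x 60 mm, 30 mm high, on the robot's side of the pad; origin under its centre
- timer: white timer 70 x 64 mm, 20 mm high; origin under its centre
- caliper: steel caliper lying flat, 190 mm long along its x, 10 mm high; origin under the middle of its bar
- beaker: empty glass beaker 70 mm across, 90 mm high; origin under its centre
- wash_bottle: white bottle with a red cap, 66 mm across, about 170 mm high; origin under its centre
- flask: conical glass flask 84 mm across, 118 mm high, standing in front of the test tubes; origin under its centre
Mind the look-alikes: they are no part of the job. There is more than one size of the brass_disc; the one meant has the size given above. Leave any green look-alike of the steel_disc alone.

How it is judged:
At the end, for the whole second after the job is handed in: The brass disc rests flat (0.06 rad) on the bright steel disc, centre within 8 mm of the stem axis, slot at least about 50 degrees away from each slot below; both lower discs still flat on the carrier, centres within 10 mm of the axis; the brass disc released and at rest (horizontal distance between brass_disc and seat below 0.008 m and z of brass_disc in the frame of seat between 0.04 and 0.054 m and angle between the z axis of each of brass_disc, base_disc, steel_disc and the z axis of seat, either way round below 0.06 rad and x of brass_disc_mouth in the frame of base_disc below 0.0175 m and x of brass_disc_mouth in the frame of steel_disc below 0.0175 m and horizontal distance between each of base_disc, steel_disc and seat below 0.01 m and z of base_disc in the frame of seat between 0 and 0.014 m and z of steel_disc in the frame of seat between 0.02 and 0.034 m and linear speed of brass_disc below 0.02 m/s and angular speed of brass_disc below 0.1 rad/s and contact force between brass_disc and steel_disc above 1 N); the robot touches nothing.
It fails at once if a bystander (other rack discs, specimen blocks, timer, caliper, beaker, bottle, flask) is moved by more than 25 mm (distance of any of spare_disc, painted_disc, specimen1, specimen2, timer, caliper, beaker, wash_bottle, flask from where it was at the start of the episode above 0.025 m).
It fails at once if a disc already on the carrier is moved by more than 20 mm (distance of any of base_disc, steel_disc from where it was at the start of the episode above 0.02 m).
It also fails if it takes over 58 s, if anything falls off the work surface, if the arm or the gripper's body presses on something with over 40 N, if the wrist force passes 120 N, or if a joint passes its speed limit or range.

## Working session

There is one attempt and no reset: what is moved stays moved. The work goes in short steps, Python scripts to look and compute and a tool call to move; the robot and the scene stay as the last step left them, time stands still between calls to the robot, and variables do not carry over. Pictures are saved under pics/ and viewed, and the job is handed in when it is done.

Besides the shell and the picture viewer there is one more tool, called after "Request:" as name([rows], argument=value, ...), one row to a line, values as JSON. send_rows: Moves the arm, as the interface text tells. Its arguments: {"type":"object","properties":{"rows":{"type":"array"},"grip_force":{"type":"number"}},"required":["rows"]}

```bash
ls; mkdir -p pics; cat > h.py <<'E'
import numpy as np, cv2
from cell import arm, optics, finder
from scipy.spatial.transform import Rotation as R
def rec(name):
    c=optics.get_calibration(name); return c
def camT(name,st=None):
    c=optics.get_calibration(name)
    T=np.eye(4)
    if 'T_tool_cam' in c:
        B=np.eye(4);B[:3,:3]=R.from_rotvec(st['ee_rot']).as_matrix();B[:3,3]=st['position']
        T=B@np.array(c['T_tool_cam'])
    else:
        o=np.array(c['orientation'],float)
        T[:3,:3]=o if o.shape==(3,3) else R.from_rotvec(o).as_matrix() if o.size==3 else R.from_quat(o).as_matrix()
        T[:3,3]=c['position']
    return np.array(c['camera_matrix'],float),np.array(c['D'],float),T
def unproj(K,D,T,px,z):
    p=cv2.undistortPoints(np.array(px,float).reshape(-1,1,2),K,D).reshape(-1,2)
    z=np.asarray(z,float).reshape(-1,1)
    P=np.hstack([p[:,:1]*z,-p[:,1:]*z,-z])
    return P@T[:3,:3].T+T[:3,3]
def proj(K,D,T,P):
    q=(np.array(P,float).reshape(-1,3)-T[:3,3])@T[:3,:3]
    q=q*[1,-1,-1]
    return cv2.projectPoints(q,np.zeros(3),np.zeros(3),K,D)[0].reshape(-1,2)
def cloud(name,dep,st=None):
    K,D,T=camT(name,st)
    v,u=np.mgrid[0:dep.shape[0],0:dep.shape[1]]
    P=unproj(K,D,T,np.stack([u,v],-1).reshape(-1,2),dep.reshape(-1)).reshape(dep.shape+(3,))
    P[dep==0]=np.nan
    return P
E
python3 - <<'E'
from h import *
print(arm.observe())
for n in ['scene','side','wrist']:
    print(n,optics.get_calibration(n))
    st=arm.observe(); im,d=optics.get_image(n)
    cv2.imwrite(f'pics/{n}0.png',im[:,:,::-1]); np.savez(f'{n}0.npz',im=im,d=d,pos=st['position'],rot=st['ee_rot'])
E
```

```text
pics
{'clock': 0.0, 'joints': array([-0.10259779,  0.43519188,  0.02498177,  1.57409523, -0.01162674,
        1.1340109 , -0.07508503]), 'dq': array([-0.00042546,  0.00164421, -0.00140619, -0.00082155, -0.00130214,
       -0.00022235, -0.00046543]), 'joint_efforts': array([ 3.89017032e-04, -6.67853522e+01,  9.84863900e-01, -3.14464223e+01,
       -6.05165795e-02,  4.27553023e-02,  1.12382318e-04]), 'position': array([ 6.24484469e-01, -5.51903406e-05,  2.25965121e-01]), 'ee_rot': array([-3.47148607e-05,  1.57235173e+00, -1.54654929e-04]), 'force': array([-0.15223981,  0.26476101, -0.15671563]), 'ft_torque': array([ 0.04979941, -0.03010161, -0.04074204]), 'width': 0.9998385635693754}
scene {'camera_matrix': array([[528.74771188,   0.        , 276.46352656],
       [  0.        , 528.74771188, 208.99927019],
       [  0.        ,   0.        ,   1.        ]]), 'D': array([-0.0111285,  0.       ,  0.       ,  0.       ,  0.       ]), 'position': array([ 1.0202006 , -0.60813238,  1.31797638]), 'orientation': array([0.56181426, 0.19136685, 0.63793765])}
side {'camera_matrix': array([[511.6
[... 254 characters left out ...]
17280835, 1.33832272]), 'orientation': array([ 0.05721867, -1.14643298, -2.79146995])}
wrist {'camera_matrix': array([[294.70472229,   0.        , 280.06571789],
       [  0.        , 294.70472229, 212.12396889],
       [  0.        ,   0.        ,   1.        ]]), 'D': array([-0.05330267,  0.        ,  0.        ,  0.        ,  0.        ]), 'T_tool_cam': array([[-1.33461533e-04,  2.45925782e-01, -9.69288652e-01,
        -1.57773606e-01],
       [-6.55512165e-05,  9.69288657e-01,  2.45925792e-01,
         6.50184159e-02],
       [ 9.99999989e-01,  9.63596836e-05, -1.13242016e-04,
        -2.68073984e-04],
       [ 0.00000000e+00,  0.00000000e+00,  0.00000000e+00,
         1.00000000e+00]])}
```

View pics/scene0.png

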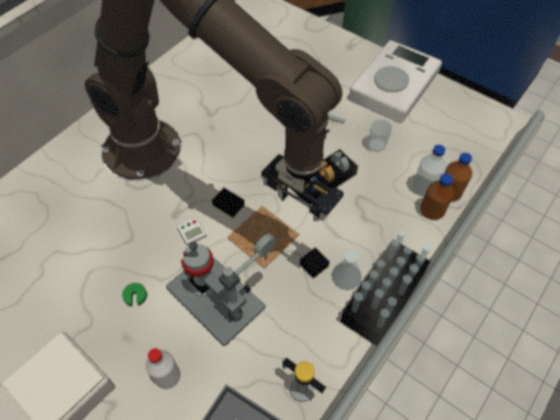

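View pics/side0.png

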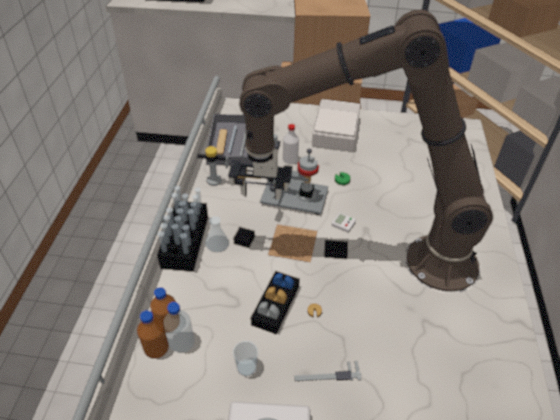

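View pics/wrist0.png

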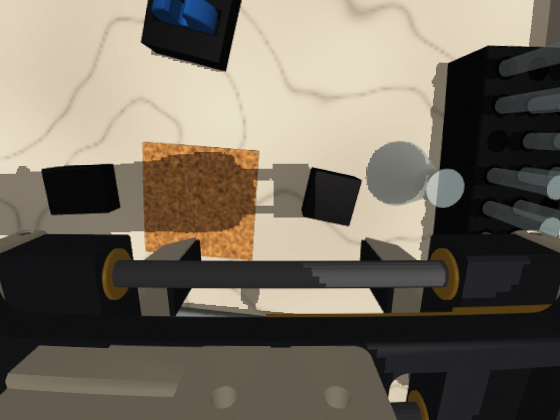

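```bash
python3 - <<'E'
from h import *
for cam in ['side','scene']:
    z=np.load(cam+'0.npz'); P=cloud(cam,z['d'])
    np.save(cam+'P.npy',P)
    for t in ['rack','brass_disc','brass_disc_mouth','spare_disc','painted_disc','steel_disc','base_disc','seat','stand','specimen1','specimen2']:
        o=finder.place_of(cam,t)
        s=[]
        for e in o[:3]:
            u,v=e['xy']; i,j=int(round(v)),int(round(u))
            s.append((round(e['confidence'],2),np.round(e['xy'],1).tolist(),np.round(P[np.clip(i,0,419),np.clip(j,0,559)],3).tolist()))
        print(cam,t,s)
for cam,(x,y,w,h) in {'side':(245,130,120,200),'scene':(150,200,130,150)}.items():
    im=np.load(cam+'0.npz')['im'][y:y+h,x:x+w,::-1]
    cv2.imwrite(f'pics/{cam}_crop.png',cv2.resize(im,None,fx=600/h*.98,fy=600/h*.98,interpolation=cv2.INTER_CUBIC))
E
```

```text
side rack [(0.64, [276.1, 307.4], [0.533, 0.305, 0.071])]
side brass_disc [(0.68, [276.5, 296.0], [0.541, 0.245, 0.043]), (0.58, [312.6, 307.0], [0.424, 0.249, 0.013])]
side brass_disc_mouth [(0.66, [213.4, 243.9], [0.783, 0.052, 0.032]), (0.64, [277.6, 292.4], [0.534, 0.252, 0.075]), (0.45, [313.8, 315.2], [0.418, 0.268, -0.002])]
side spare_disc [(0.66, [271.6, 312.0], [0.543, 0.322, 0.069])]
side painted_disc [(0.45, [285.7, 281.3], [0.515, 0.202, 0.069])]
side steel_disc [(0.68, [289.7, 158.8], [0.574, -0.442, 0.031]), (0.67, [307.9, 162.1], [0.492, -0.235, 0.192]), (0.63, [339.8, 180.2], [0.367, -0.354, 0.02])]
side base_disc [(0.58, [305.8, 168.6], [0.496, -0.215, 0.177])]
side seat [(0.76, [310.5, 169.4], [0.482, -0.216, 0.177]), (0.51, [307.6, 167.6], [0.489, -0.213, 0.183])]
side stand [(0.8, [304.4, 203.2], [0.495, -0.203, 0.022])]
side specimen1 [(0.87, [334.1, 252.6], [0.371, 0.028, 0.023]), (0.83, [244.2, 239.4], [0.681, 0.018, 0.036])]
side specimen2 [(0.87, [334.1, 252.6], [0.371, 0.028, 0.023]), (0.83, [244.2, 239.4], [0.681, 0.018, 0.036])]
scene rack [(0.78, [320.4,
[... 398 characters left out ...]
71, 0.001]), (0.68, [197.8, 255.8], [0.5, -0.243, 0.192])]
scene base_disc [(0.72, [197.3, 260.7], [0.506, -0.254, 0.19])]
scene seat [(0.59, [198.7, 260.9], [0.51, -0.251, 0.189]), (0.39, [329.2, 164.8], [0.536, 0.283, 0.043])]
scene stand [(0.63, [197.2, 260.7], [0.506, -0.254, 0.19]), (0.61, [315.2, 264.5], [0.697, -0.017, 0.038]), (0.59, [203.2, 287.2], [0.515, -0.263, 0.071])]
scene specimen1 [(0.88, [230.0, 208.7], [0.394, -0.018, 0.03]), (0.76, [314.7, 265.5], [0.7, -0.022, 0.037]), (0.64, [201.9, 285.6], [0.509, -0.261, 0.066])]
scene specimen2 [(0.88, [230.0, 208.7], [0.394, -0.018, 0.03]), (0.76, [314.7, 265.5], [0.7, -0.022, 0.037]), (0.64, [201.9, 285.6], [0.509, -0.261, 0.066])]
```

View pics/side_crop.png

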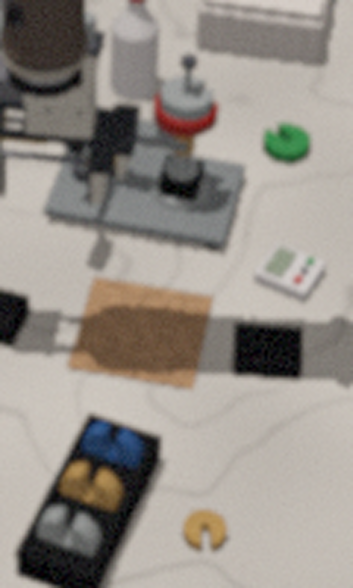

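View pics/scene_crop.png

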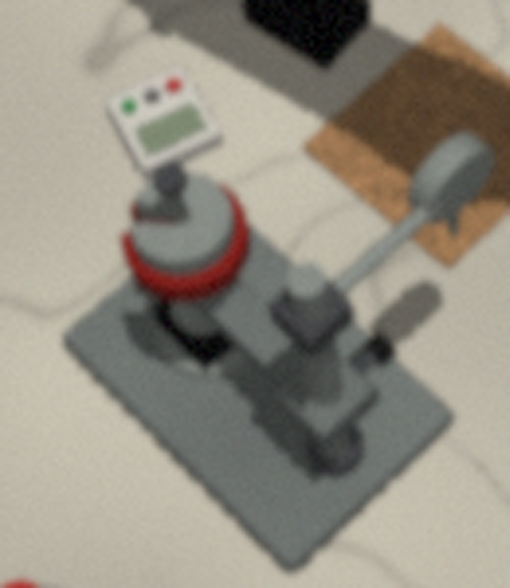

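```bash
python3 - <<'E'
from h import *
P=np.load('sideP.npy'); Q=np.load('sceneP.npy')
def reg(P,lo,hi):
    m=np.all((P>lo)&(P<hi),-1); return P[m]
# rack points
for n,C in (('side',P),('scene',Q)):
    p=reg(C,[.42,.1,.034],[.66,.4,.052])
    r=cv2.minAreaRect((p[:,:2]*1000).astype(np.float32)); print(n,'rack',len(p),r, p[:,2].mean())
    p=reg(C,[.35,-.5,.018],[.85,-.1,.034])
    r=cv2.minAreaRect((p[:,:2]*1000).astype(np.float32)); print(n,'base',len(p),r,p[:,2].mean())
    for lo,hi in ((.18,.205),(.21,.26)):
        p=reg(C,[.4,-.4,lo],[.62,-.12,hi]);print(n,lo,len(p),p.mean(0) if len(p) else 0,p.min(0) if len(p) else 0,p.max(0) if len(p) else 0)
    p=reg(C,[.42,.1,.052],[.62,.4,.1])
    print(n,'discs',len(p)); 
    for c in p[::max(1,len(p)//25)]: print(np.round(c,3),end=' ')
    print()
    p=reg(C,[.42,-.4,.2],[.75,0,.3]);print('gauge/col')
    for c in p[::max(1,len(p)//25)]: print(np.round(c,3),end=' ')
E
```

```text
side rack 1080 ((542.9588012695312, 249.96240234375), (203.1273956298828, 88.30316925048828), 75.30892181396484) 0.0444795832124806
side base 1458 ((586.0935668945312, -325.9688720703125), (308.61932373046875, 568.4806518554688), 74.84435272216797) 0.026423116015634896
side 0.18 192 [ 0.49314637 -0.2378607   0.19080391] [ 0.46254849 -0.27655168  0.18000279] [ 0.5242052  -0.20739475  0.20418291]
side 0.21 78 [ 0.55577129 -0.24612871  0.23927437] [ 0.48355497 -0.270693    0.21072773] [ 0.61551521 -0.23033069  0.25995799]
side discs 463
[0.547 0.175 0.069] [0.518 0.185 0.076] [0.542 0.194 0.074] [0.535 0.194 0.07 ] [0.519 0.204 0.08 ] [0.509 0.201 0.073] [0.5   0.201 0.069] [0.505 0.211 0.072] [0.499 0.208 0.054] [0.55  0.244 0.077] [0.558 0.255 0.079] [0.547 0.246 0.065] [0.534 0.254 0.073] [0.533 0.259 0.074] [0.526 0.265 0.078] [0.515 0.256 0.063] [0.52  0.265 0.064] [0.564 0.299 0.084] [0.582 0.303 0.07 ] [0.552 0.302 0.07 ] [0.539 0.308 0.075] [0.536 0.308 0.071] [0.535 0.311 0.07 ] [0.53  0.31  0.064] [0.552 0.319 0.062] [0.546 0.32  0.055] 
gauge/col
[ 0.618 -0.268  0.276] [ 0.61
[... 1526 characters left out ...]
.252 0.065] [0.551 0.238 0.058] [0.564 0.233 0.068] [0.571 0.247 0.054] [0.57  0.238 0.054] 
gauge/col
[ 0.545 -0.032  0.3  ] [ 0.566 -0.008  0.253] [ 0.573 -0.009  0.235] [ 0.674 -0.01   0.236] [ 0.625 -0.124  0.257] [ 0.628 -0.138  0.265] [ 0.631 -0.142  0.264] [ 0.492 -0.239  0.242] [ 0.631 -0.146  0.256] [ 0.492 -0.249  0.241] [ 0.626 -0.159  0.255] [ 0.499 -0.248  0.233] [ 0.49  -0.246  0.211] [ 0.622 -0.17   0.238] [ 0.631 -0.177  0.244] [ 0.628 -0.191  0.237] [ 0.605 -0.255  0.278] [ 0.618 -0.229  0.243] [ 0.608 -0.266  0.275] [ 0.617 -0.266  0.276] [ 0.62  -0.266  0.27 ] [ 0.615 -0.269  0.258] [ 0.611 -0.272  0.25 ] [ 0.608 -0.274  0.237] [ 0.625 -0.272  0.245] [ 0.627 -0.257  0.207]
```

Request:
send_rows([
  [[-40,-10,-20,0,0,0,100],[-80,-35,-50,0,0,0,100],[-115,-70,-75,0,0,0,100],[-134,-115,-95,0,0,0,100],[-134,-160,-115,0,0,0,100],[-134,-205,-132,0,0,0,100],[-134,-250,-132,0,0,0,100],[-134,-280,-132,0,0,0,100]],
])

```text
clock: 2.05
position: [0.4913, -0.2838, 0.3615]
ee_rot: [0.001, 1.57, -0.004]
force: [0.4, 0.4, -0.6]
width: 1.002
```

```bash
cat > snap.py <<'E'
import sys
from h import *
n=sys.argv[1]; t=sys.argv[2]
st=arm.observe(); im,d=optics.get_image(n)
cv2.imwrite(f'pics/{t}.png',im[:,:,::-1]); np.savez(f'{t}.npz',im=im,d=d,pos=st['position'],rot=st['ee_rot'])
np.save(t+'P.npy',cloud(n,d,st))
print(st['clock'],st['position'],st['ee_rot'],st['force'],st['width'])
E
python3 - <<'E'
import time
E
python3 snap.py wrist w1
```

```text
2.05 [ 0.49126844 -0.28384447  0.36147707] [ 1.45929751e-03  1.56999521e+00 -3.94952311e-03] [ 0.42008456  0.38862684 -0.58767651] 1.0022137842971997
```

View pics/w1.png

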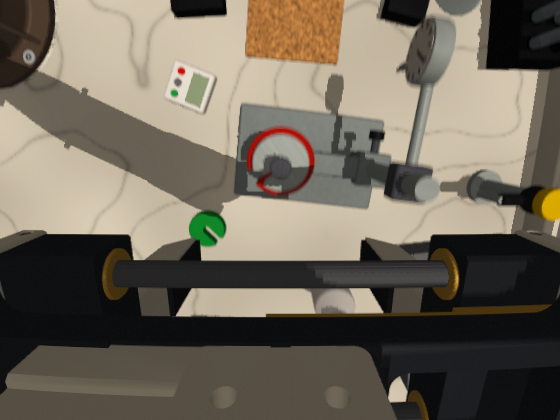

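```bash
python3 - <<'E'
from h import *
im=np.load('w1.npz')['im'][115:215,230:330,::-1]
cv2.imwrite('pics/w1c.png',cv2.resize(im,None,fx=6,fy=6,interpolation=cv2.INTER_CUBIC))
z=np.load('w1.npz');st=dict(position=z['pos'],ee_rot=z['rot'])
P=np.load('w1P.npy')
m=np.all((P>[.43,-.32,.185])&(P<[.56,-.17,.2]),-1)
p=P[m];print(len(p),p[:,2].mean()); r=cv2.minEnclosingCircle((p[:,:2]*1000).astype(np.float32));print(r)
m=np.all((P>[.43,-.32,.215])&(P<[.56,-.17,.26]),-1)
p=P[m];print(len(p),p.mean(0),p.max(0)); print(cv2.minEnclosingCircle((p[:,:2]*1000).astype(np.float32)))
m=np.all((P>[.35,-.42,.018])&(P<[.75,-.1,.034]),-1)
p=P[m];print('base',cv2.minAreaRect((p[:,:2]*1000).astype(np.float32)))
E
```

```text
2033 0.18980542886651766
((491.9061279296875, -244.7006378173828), 32.18153762817383)
376 [ 0.4918883  -0.24421571  0.23961764] [ 0.50161281 -0.23416901  0.241593  ]
((491.70880126953125, -244.45606994628906), 10.430583000183105)
base ((549.4906616210938, -261.46014404296875), (301.1353454589844, 406.589111328125), 88.5373764038086)
```

View pics/w1c.png

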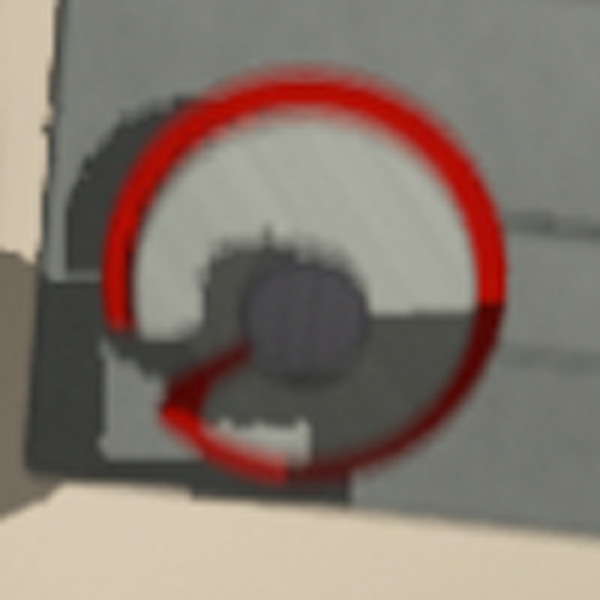

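```bash
python3 - <<'E'
from h import *
P=np.load('w1P.npy'); c=np.array([.4918,-.2444])
d=P[...,:2]-c; r=np.hypot(d[...,0],d[...,1])*1000; a=np.degrees(np.arctan2(d[...,1],d[...,0]))
for A in range(-180,180,6):
    s=[]
    for lo,hi in ((12,18),(18,24),(24,30),(33.5,38.5)):
        m=(r>lo)&(r<hi)&(abs((a-A-3+180)%360-180)<3)&(P[...,2]<.2)&(P[...,2]>0)
        s.append(f"{P[m][:,2].max()*1000:.0f}/{np.median(P[m][:,2])*1000:.0f}" if m.any() else '-')
    print(A,s, end=' | ' if A%12 else '\n')
E
```

```text
-180 ['191/190', '191/190', '191/190', '171/170']
-174 ['190/190', '191/190', '191/190', '171/170'] | -168 ['151/151', '192/190', '191/190', '171/170']
-162 ['151/150', '151/150', '191/190', '-'] | -156 ['151/150', '151/150', '151/150', '-']
-150 ['149/149', '150/150', '151/150', '-'] | -144 ['151/150', '151/150', '170/150', '171/170']
-138 ['-', '171/152', '172/170', '172/169'] | -132 ['167/167', '190/171', '191/190', '171/170']
-126 ['191/183', '191/190', '192/190', '171/170'] | -120 ['190/190', '191/190', '191/190', '171/170']
-114 ['190/190', '191/190', '191/190', '170/170'] | -108 ['191/190', '191/190', '191/190', '171/170']
-102 ['190/190', '190/190', '191/190', '170/169'] | -96 ['191/190', '191/190', '191/190', '171/170']
-90 ['190/190', '191/190', '192/190', '171/170'] | -84 ['191/190', '192/189', '191/190', '171/169']
-78 ['191/189', '191/189', '191/190', '170/170'] | -72 ['190/190', '192/190', '192/190', '171/171']
-66 ['191/190', '192/190', '191/190', '171/170'] | -60 ['191/190', '191/190', '191/190', '171/170']
-54 ['190/190', '191/189', '191/190', '171/170'] | -48 ['191/
[... 1169 characters left out ...]
| 96 ['192/190', '191/190', '191/190', '172/170']
102 ['191/189', '191/189', '191/189', '171/170'] | 108 ['191/190', '191/190', '191/190', '171/170']
114 ['191/190', '192/190', '191/190', '171/170'] | 120 ['191/189', '191/190', '192/190', '171/169']
126 ['191/190', '191/189', '191/190', '171/170'] | 132 ['191/190', '191/189', '191/190', '171/170']
138 ['190/190', '191/190', '191/190', '171/170'] | 144 ['191/190', '191/190', '190/190', '171/170']
150 ['191/190', '191/190', '191/190', '170/169'] | 156 ['191/190', '190/190', '191/190', '171/169']
162 ['191/190', '190/190', '191/190', '171/170'] | 168 ['191/189', '191/190', '191/190', '171/170']
174 ['191/190', '191/190', '191/190', '171/170'] |
```

Request:
send_rows([
  [[0,45,10,-8,0,0,80],[0,93,20,-16,0,0,60],[0,141,30,-24,0,0,50],[0,189,40,-32,0,0,50],[5,237,50,-40,0,0,50],[20,283,60,-48,0,0,50],[35,328,70,-56,0,0,50],[50,373,80,-64,0,0,50]],
])

```text
clock: 2.9
position: [0.573, 0.0952, 0.3105]
ee_rot: [-0.873, 1.388, 0.873]
force: [1.8, -1.3, -0.6]
width: 0.498
```

```bash
python3 - <<'E'
from h import *
st=arm.observe();Rm=R.from_rotvec(st['ee_rot']).as_matrix();print(st['position'],Rm.round(3),st['joints'])
def go(P,yaw):
    # tool down with z at yaw
    z=np.array([np.cos(yaw),np.sin(yaw),0]);x=np.array([0,0,-1.]);y=np.cross(z,x)
    G=np.stack([x,y,z],1)
    print('shift',(Rm.T@(np.array(P)-st['position'])*1000).round(1),'rot',np.degrees(R.from_matrix(Rm.T@G).as_rotvec()).round(2))
go([.59,.24,.27],np.radians(75.5))
E
```

```text
[0.57303724 0.09521096 0.31050582] [[ 0.001 -0.901  0.433]
 [ 0.     0.433  0.901]
 [-1.    -0.001  0.001]] [-0.12006488  0.31769004 -0.1856044   1.54291251  0.06010548  1.28576097
  0.80940123]
shift [ 40.6  47.4 137.8] rot [-11.17   0.03   0.04]
```

Request:
send_rows([
  [[8,10,28,-4,0,0,50],[18,20,60,-8,0,0,50],[28,32,92,-11,0,0,50],[36,42,120,-11,0,0,50],[40,47,136,-11,0,0,50],[40,47,137,-11,0,0,50],[40,47,137,-11,0,0,50],[40,47,137,-11,0,0,50]],
])

```text
clock: 3.7
position: [0.5914, 0.2348, 0.2713]
ee_rot: [-1.013, 1.322, 1.011]
force: [0.6, 0.4, -0.5]
width: 0.499
```

```bash
python3 snap.py wrist w2; cat > rel.py <<'E'
from h import *
def grot(yaw,tilt=0.):
    # tool down with jaw axis z at yaw (world); tilt: rotate about tool y
    z=np.array([np.cos(yaw),np.sin(yaw),0]);x=np.array([0,0,-1.]);y=np.cross(z,x)
    return np.stack([x,y,z],1)@R.from_euler('y',tilt).as_matrix()
def go(P,G,st=None):
    st=st or arm.observe();Rm=R.from_rotvec(st['ee_rot']).as_matrix()
    print('shift',(Rm.T@(np.array(P)-st['position'])*1000).round(1),'rot',np.degrees(R.from_matrix(Rm.T@G).as_rotvec()).round(2))
E
```

```text
3.7 [0.59144701 0.23484005 0.27126955] [-1.01336435  1.32243537  1.01134595] [ 0.64417367  0.35407326 -0.53578972] 0.49865692674956325
```

View pics/w2.png

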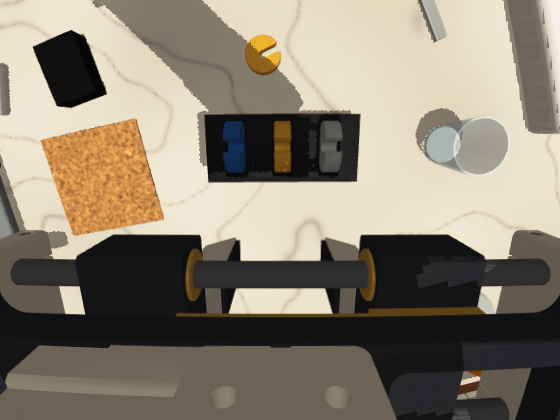

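```bash
python3 - <<'E'
from rel import *
z=np.load('w2.npz');im=z['im'];P=np.load('w2P.npy')
cv2.imwrite('pics/w2c.png',cv2.resize(im[95:200,190:370,::-1],None,fx=4,fy=4,interpolation=cv2.INTER_CUBIC))
hsv=cv2.cvtColor(im,cv2.COLOR_RGB2HSV)
m=np.all((P>[.4,.1,.05])&(P<[.68,.4,.1]),-1)
br=m&(hsv[...,0]>8)&(hsv[...,0]<30)&(hsv[...,1]>90)
for n,k in (('brass',br),):
    p=P[k];print(n,len(p),p.mean(0),p.max(0),cv2.minAreaRect((p[:,:2]*1000).astype(np.float32)))
t=br&(P[...,2]>.075);p=P[t];print('top',len(p),p.mean(0),cv2.minAreaRect((p[:,:2]*1000).astype(np.float32)))
k=np.all((P>[.4,.1,.04])&(P<[.68,.4,.05]),-1);p=P[k];print('rack',cv2.minAreaRect((p[:,:2]*1000).astype(np.float32)))
k=np.all((P>[.4,.1,.05])&(P<[.68,.4,.1]),-1)&~br;p=P[k]
L=k.astype(np.uint8);n,lab=cv2.connectedComponents(L)
for i in range(1,n):
    if (lab==i).sum()>100:
        p=P[lab==i];print(len(p),p.mean(0).round(4),cv2.minAreaRect((p[:,:2]*1000).astype(np.float32)))
# decoy and pad
k=np.all((P>[.3,.1,.006])&(P<[.47,.35,.04]),-1)&(hsv[...,1]>90);p=P[k];print('decoy',cv2.minEnclosingCircle((p[:,:2]*1000).astype(np.float32)),p[:,2].max())
pm=(hsv[...,1]>100)&(hsv[...,0]<20)&(P[...,2]<.012)&(P[...,1]<.16);p=P[pm];print('pad',cv2.minAreaRect((p[:,:2]*1000).astype(np.float32)),np.median(p[:,2]))
E
```

```text
brass 706 [0.53828911 0.25130172 0.07146112] [0.57180186 0.2678887  0.0802992 ] ((539.6282348632812, 250.91259765625), (20.030162811279297, 62.31712341308594), 75.18114471435547)
top 253 [0.54103585 0.25065605 0.07697609] ((538.641845703125, 251.15167236328125), (19.87010383605957, 35.84193420410156), 75.34227752685547)
rack ((541.4683837890625, 249.8774871826172), (196.81443786621094, 86.81413269042969), 75.35491943359375)
399 [0.506  0.1988 0.0693] ((505.17010498046875, 197.75216674804688), (20.340028762817383, 24.071748733520508), 75.01200103759766)
402 [0.5362 0.3115 0.0689] ((535.6116333007812, 312.99774169921875), (20.471424102783203, 25.449249267578125), 74.83233642578125)
394 [0.5406 0.1899 0.0715] ((541.5806274414062, 188.31204223632812), (20.40562629699707, 26.597148895263672), 75.47087860107422)
398 [0.5708 0.3021 0.071 ] ((572.6573486328125, 303.101318359375), (20.473806381225586, 26.624746322631836), 75.49674987792969)
decoy ((419.1754455566406, 257.04827880859375), 23.99480628967285) 0.01678363030491342
pad ((515.7315063476562, -20.53034210205078), (154.32974243164062, 150.70419311523438), 85.2359619140625) 0.004066205404525819
```

View pics/w2c.png

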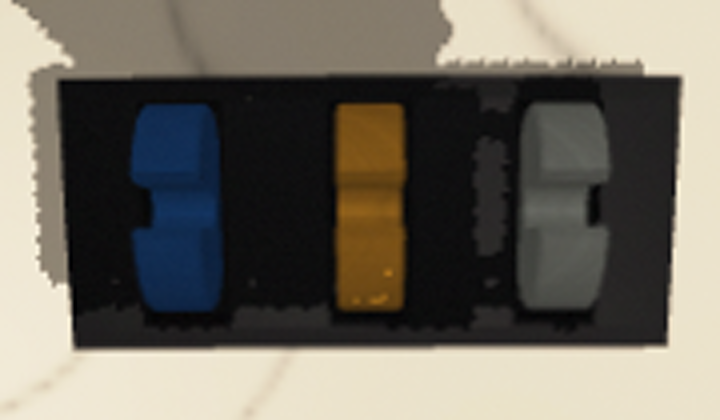

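```bash
python3 -c "
from rel import *
go([.5396,.251,.052],grot(np.radians(75.3)))"
```

```text
shift [219.3  54.5   2.1] rot [-0.44 -0.02  0.07]
```

Request:
send_rows([
  [[20,20,1,0,0,0,42],[55,42,2,-0.4,0,0,42],[95,54,2,-0.4,0,0,42],[130,54.5,2,-0.4,0,0,42],[165,54.5,2,-0.4,0,0,42],[165,54.5,2,-0.4,0,0,42],[165,54.5,2,-0.4,0,0,42],[165,54.5,2,-0.4,0,0,42]],
], grip_force=40)

```text
clock: 4.55
position: [0.5402, 0.2531, 0.108]
ee_rot: [-1.019, 1.316, 1.018]
force: [-0.4, 0.5, -0.4]
width: 0.417
```

```bash
python3 snap.py wrist w3; python3 -c "
from rel import *
go([.5396,.251,.052],grot(np.radians(75.3)))"
```

```text
4.55 [0.54023642 0.25307461 0.1080283 ] [-1.01880848  1.31597107  1.01769022] [-0.3591954   0.45619225 -0.37372327] 0.41660597644413677
shift [56.   0.2 -2.4] rot [0.06 0.14 0.16]
```

View pics/w3.png

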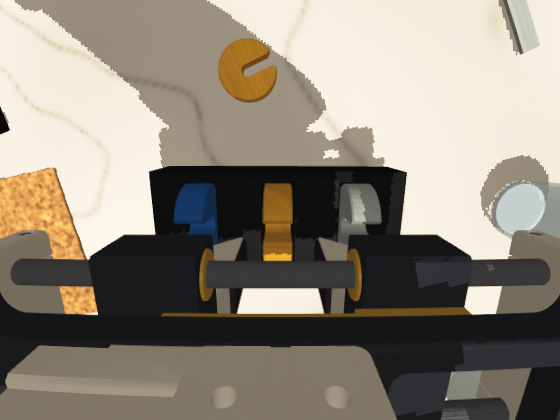

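Request:
send_rows([
  [[20,0,-1,0,0,0,42],[40,0,-1,0,0,0,42],[56,0,-1,0,0,0,42],[56,0,-1,0,0,0,42],[56,0,-1,0,0,0,10],[56,0,-1,0,0,0,10],[56,0,-1,0,0,0,10],[56,0,-1,0,0,0,10]],
], grip_force=45)

```text
clock: 5.4
position: [0.5392, 0.2519, 0.051]
ee_rot: [-1.02, 1.317, 1.018]
force: [-0.6, -1.2, 7.7]
width: 0.212
```

```bash
python3 -c "
from rel import *
print(arm.observe())"
```

```text
{'clock': 5.4, 'joints': array([-0.36094583,  0.59423409, -0.23862557,  1.81172612,  0.19470647,
        0.75655964,  0.61365032]), 'dq': array([-3.79424396e-04, -4.86632802e-04, -8.65053560e-04, -4.59426431e-04,
        1.18988941e-04, -5.11219000e-05, -6.31055595e-04]), 'joint_efforts': array([-5.30233607e-01, -6.59455061e+01, -3.86925817e+00, -2.23438132e+01,
       -1.54299354e-01, -5.02229501e-01,  1.01714081e-02]), 'position': array([0.53924956, 0.25194782, 0.05101524]), 'ee_rot': array([-1.01951099,  1.31730804,  1.01842113]), 'force': array([-0.6409109 , -1.22887835,  7.67716449]), 'ft_torque': array([-0.25807293,  0.21943426, -0.02738125]), 'width': 0.21238515596879162}
```

Request:
send_rows([
  [[-25,0,0,0,0,0,10],[-60,0,0,0,0,0,10],[-95,0,0,0,0,0,10],[-120,-8,-30,0,0,0,10],[-130,-18,-70,0,0,0,10],[-130,-28,-110,0,0,0,10],[-130,-38,-150,0,0,0,10],[-130,-45,-180,0,0,0,10]],
])

```text
clock: 6.2
position: [0.5359, 0.0629, 0.1796]
ee_rot: [-1.019, 1.321, 1.018]
force: [0.6, 0.1, -5.4]
width: 0.206
```

```bash
python3 snap.py wrist w4; python3 -c "
from rel import *
go([.516,-.034,.13],grot(np.radians(80),np.radians(45)))
go([.516,-.034,.038],grot(np.radians(80),np.radians(45)))
print(arm.observe()['joints'])"
```

```text
6.2 [0.53586675 0.06289924 0.17961395] [-1.01851653  1.32135011  1.01757923] [ 0.60824093  0.08668147 -5.42069944] 0.20573323281429096
shift [ 49.8  -4.4 -92.6] rot [-4.76 44.67 -2.  ]
shift [141.8  -4.4 -92.1] rot [-4.76 44.67 -2.  ]
[-0.02950345  0.3585669  -0.23361547  1.82818465  0.10415645  0.96915132
  1.00035934]
```

View pics/w4.png

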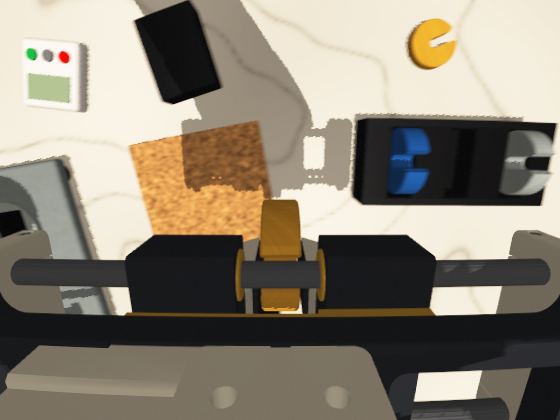

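Request:
send_rows([
  [[0,0,-10,-0.8,7,-0.3,10],[0,-1,-28,-1.6,15,-0.6,10],[5,-2,-46,-2.4,23,-1,10],[15,-3,-64,-3.2,31,-1.4,10],[30,-4,-80,-4,38,-1.7,10],[50,-4,-92,-4.8,44.7,-2,10],[50,-4,-92,-4.8,44.7,-2,10],[50,-4,-92,-4.8,44.7,-2,10]],
])

```text
clock: 7.05
position: [0.5173, -0.0227, 0.1293]
ee_rot: [-1.586, 1.875, 0.665]
force: [0.5, -0.0, -3.3]
width: 0.208
```

```bash
python3 snap.py side s4; python3 -c "
from rel import *
go([.516,-.034,.038],grot(np.radians(80),np.radians(45)))
print(arm.observe()['joints'])"
```

```text
7.05 [ 0.5172593  -0.02271243  0.12925616] [-1.58639626  1.8745561   0.66493537] [ 0.50955156 -0.01317455 -3.27049947] 0.20775752652721116
shift [73.6  0.3 57.1] rot [0.24 0.48 0.37]
[-0.43993741  0.63383849 -0.06063062  1.80652879  0.64504939  1.31483565
  0.53580968]
```

View pics/s4.png

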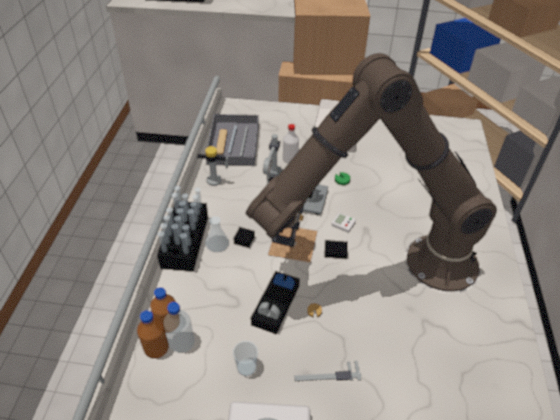

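Request:
send_rows([
  [[18,0,12,0,0,0,10],[36,0,27,0,0,0,10],[50,0,38,0,0,0,10],[58,0,44,0,0,0,10],[62,0,47,0,0,0,10],[64,0,49,0,0,0,10],[64,0,49,0,0,0,10],[64,0,49,0,0,0,10]],
])

```text
clock: 7.9
position: [0.516, -0.0336, 0.0503]
ee_rot: [-1.587, 1.875, 0.661]
force: [-0.4, 0.7, -4.4]
width: 0.21
```

```bash
python3 snap.py wrist w5; python3 -c "
from rel import *
go([.516,-.034,.038],grot(np.radians(80),np.radians(45)))
"
```

```text
7.9 [ 0.51601101 -0.03361823  0.05026216] [-1.58733378  1.87505703  0.66102835] [-0.40316373  0.66065598 -4.35231905] 0.20993461851315692
shift [ 8.9 -0.   8.4] rot [0.29 0.3  0.38]
```

View pics/w5.png

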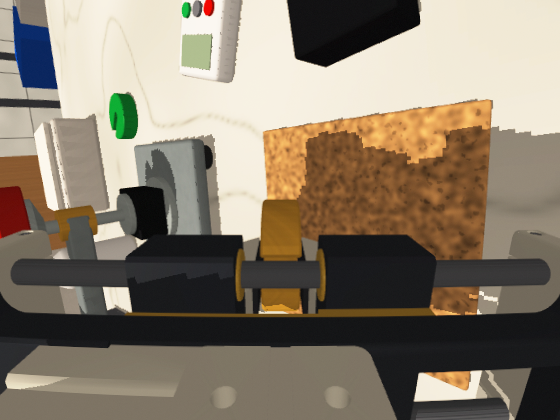

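Go down the last 12 mm gently until the rim touches.

Request:
send_rows([
  [[3,0,3,0,0,0,10],[5,0,5,0,0,0,10],[7,0,7,0,0,0,10],[8,0,8,0,0,0,10],[9,0,9,0,0,0,10],[9.5,0,9.5,0,0,0,10],[10,0,10,0,0,0,10],[10,0,10,0,0,0,10]],
])

```text
clock: 8.75
position: [0.5157, -0.0338, 0.0356]
ee_rot: [-1.587, 1.876, 0.661]
force: [0.6, -0.8, -5.1]
width: 0.209
```

Request:
send_rows([
  [[1.5,0,1.5,0,0,0,10],[1.5,0,1.5,0,0,0,25],[1.5,0,1.5,0,0,0,38],[0,0,1,0,0,0,42],[-10,0,0,0,0,0,42],[-40,0,0,0,0,0,42],[-80,0,0,0,0,0,42],[-115,0,0,0,0,0,42]],
])

```text
clock: 9.55
position: [0.529, 0.0473, 0.1192]
ee_rot: [-1.587, 1.876, 0.662]
force: [-0.3, 0.2, 0.0]
width: 0.422
```

```bash
python3 snap.py wrist w6; python3 snap.py scene c6
```

```text
9.55 [0.52903971 0.04725021 0.11921918] [-1.58709258  1.87613979  0.66153124] [-0.27939227  0.19898982  0.01833161] 0.4222888904422801
9.6 [0.53115889 0.0528738  0.12196078] [-1.58833871  1.86654434  0.66381075] [1.92830212 5.62388819 2.41925901] 0.4174371411253083
```

View pics/w6.png

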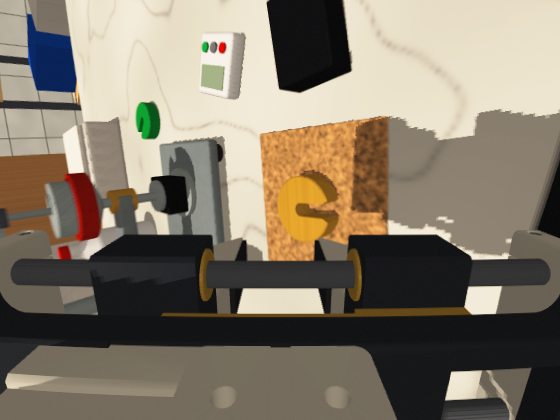

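View pics/c6.png

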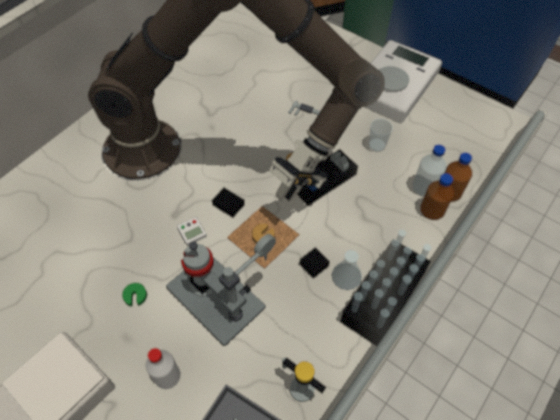

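```bash
cat > disc.py <<'E'
from rel import *
def fit(P,im,lo,hi,zt):
    hsv=cv2.cvtColor(im,cv2.COLOR_RGB2HSV)
    m=np.all((P>lo)&(P<hi),-1)&(hsv[...,1]>90)&(P[...,2]>zt)
    p=P[m]; xy=(p[:,:2]*1000).astype(np.float32)
    (c,r)=cv2.minEnclosingCircle(xy)
    print('n',len(p),'c',c,'r',r,'z',np.median(p[:,2]),p[:,2].min(),p[:,2].max())
    # slot direction: centroid offset opposite; use raster
    d=xy-np.array(c); a=np.degrees(np.arctan2(d[:,1],d[:,0])); rr=np.hypot(*d.T)
    k=(rr>14)&(rr<28); h,_=np.histogram(a[k],bins=72,range=(-180,180))
    print(dict(zip(range(-178,180,5),h)))
    g=[A for A,v in zip(np.arange(-177.5,180,5),h) if v<=1]
    print('gap',g)
    cm=xy.mean(0)-np.array(c); print('slot by centroid',np.degrees(np.arctan2(-cm[1],-cm[0])))
E
python3 - <<'E'
from disc import *
P=np.load('w6P.npy');im=np.load('w6.npz')['im']
fit(P,im,[.4,-.13,.015],[.62,.08,.04],.020)
st=arm.observe();print(st['force'],st['joints'],st['position'])
go([.516,-.02,.25],grot(np.radians(0)))
E
```

```text
n 2295 c (476.96038818359375, -2.905755043029785) r 77.0101089477539 z 0.02370794410647603 0.0200325205116835 0.027773364359681446
{-178: np.int64(0), -173: np.int64(0), -168: np.int64(0), -163: np.int64(0), -158: np.int64(0), -153: np.int64(0), -148: np.int64(0), -143: np.int64(0), -138: np.int64(0), -133: np.int64(0), -128: np.int64(0), -123: np.int64(0), -118: np.int64(0), -113: np.int64(0), -108: np.int64(0), -103: np.int64(0), -98: np.int64(0), -93: np.int64(0), -88: np.int64(0), -83: np.int64(0), -78: np.int64(0), -73: np.int64(0), -68: np.int64(3), -63: np.int64(13), -58: np.int64(20), -53: np.int64(19), -48: np.int64(18), -43: np.int64(22), -38: np.int64(22), -33: np.int64(20), -28: np.int64(26), -23: np.int64(22), -18: np.int64(26), -13: np.int64(20), -8: np.int64(27), -3: np.int64(24), 2: np.int64(25), 7: np.int64(27), 12: np.int64(24), 17: np.int64(25), 22: np.int64(19), 27: np.int64(0), 32: np.int64(0), 37: np.int64(0), 42: np.int64(0), 47: np.int64(0), 52: np.int64(0), 57: np.int64(0), 62: np.int64(0), 67: np.int64(0), 72: np.int64(0), 77: np.int64(0), 82: np.int64(0), 8
[... 902 characters left out ...]
 np.float64(62.5), np.float64(67.5), np.float64(72.5), np.float64(77.5), np.float64(82.5), np.float64(87.5), np.float64(92.5), np.float64(97.5), np.float64(102.5), np.float64(107.5), np.float64(112.5), np.float64(117.5), np.float64(122.5), np.float64(127.5), np.float64(132.5), np.float64(137.5), np.float64(142.5), np.float64(147.5), np.float64(152.5), np.float64(157.5), np.float64(162.5), np.float64(167.5), np.float64(172.5), np.float64(177.5)]
slot by centroid 158.01161067982986
[ 0.08813292  1.01351353 -0.62696949] [-0.5194572   0.69883082 -0.08466401  1.69772893  0.59803395  1.38798569
  0.4963286 ] [0.5310127  0.05109721 0.12012883]
shift [ -42.     2.8 -142.7] rot [ 76.25 -36.49  31.34]
```

```bash
cat >> rel.py <<'E'
def path(P,G,n,st=None,mid=None):
    from scipy.spatial.transform import Slerp
    st=st or arm.observe();R0=R.from_rotvec(st['ee_rot']);p0=np.array(st['position'])
    s=Slerp([0,1],R.concatenate([R0,R.from_matrix(G)]))
    pts=[p0]+([np.array(mid)] if mid is not None else [])+[np.array(P)]
    L=np.r_[0,np.cumsum([np.linalg.norm(b-a) for a,b in zip(pts,pts[1:])])];L/=L[-1]
    for i in range(1,n+1):
        t=i/n; q=np.array([np.interp(t,L,[p[k] for p in pts]) for k in range(3)])
        print((R0.as_matrix().T@(q-p0)*1000).round(0).tolist(),np.degrees((R0.inv()*s(t)).as_rotvec()).round(1).tolist())
E
python3 - <<'E'
from rel import *
path([.515,-.08,.27],grot(np.radians(-8)),14,mid=[.53,.04,.24])
E
```

```text
[-11.0, -0.0, -13.0] [6.0, -2.5, 2.5]
[-23.0, -0.0, -27.0] [12.0, -5.0, 4.9]
[-34.0, -1.0, -40.0] [17.9, -7.5, 7.4]
[-45.0, -1.0, -53.0] [23.9, -9.9, 9.8]
[-57.0, -1.0, -67.0] [29.9, -12.4, 12.3]
[-68.0, -1.0, -80.0] [35.9, -14.9, 14.7]
[-77.0, -1.0, -94.0] [41.9, -17.4, 17.2]
[-68.0, -2.0, -109.0] [47.9, -19.9, 19.6]
[-59.0, -3.0, -124.0] [53.8, -22.4, 22.1]
[-50.0, -3.0, -139.0] [59.8, -24.9, 24.6]
[-41.0, -4.0, -154.0] [65.8, -27.3, 27.0]
[-32.0, -5.0, -169.0] [71.8, -29.8, 29.5]
[-24.0, -5.0, -184.0] [77.8, -32.3, 31.9]
[-15.0, -6.0, -199.0] [83.7, -34.8, 34.4]
```

Request:
send_rows([
  [[-15,0,-15,3,-1,1,42],[-28,0,-30,9,-4,4,42],[-40,0,-45,16,-6.5,6.5,50],[-52,-1,-60,23,-9.5,9.5,70],[-65,-1,-75,30,-12.5,12.3,100],[-77,-1,-94,37,-15.5,15.2,100],[-70,-2,-106,44,-18.2,18,100],[-65,-2,-115,51,-21.1,20.9,100]],
])

```text
clock: 10.45
position: [0.525, 0.0089, 0.2452]
ee_rot: [-0.522, 1.793, 0.165]
force: [0.6, -0.4, -0.0]
width: 0.883
```

```bash
python3 - <<'E'
from rel import *
print(arm.observe()['position'],arm.observe()['joints'])
path([.515,-.08,.27],grot(np.radians(-8)),7)
E
```

```text
[0.52499677 0.00890356 0.24521216] [-0.30563596  0.40783425  0.06008048  1.6226704   0.18682825  1.38017318
  0.11901687]
[0.0, -11.0, -7.0] [4.6, -2.0, 2.0]
[1.0, -22.0, -14.0] [9.2, -4.0, 3.9]
[1.0, -34.0, -21.0] [13.8, -5.9, 5.9]
[1.0, -45.0, -28.0] [18.4, -7.9, 7.8]
[1.0, -56.0, -35.0] [23.0, -9.9, 9.8]
[2.0, -67.0, -42.0] [27.5, -11.9, 11.7]
[2.0, -79.0, -49.0] [32.1, -13.9, 13.7]
```

Request:
send_rows([
  [[0,-10,-7,5,-2,2,100],[0,-25,-15,11.5,-5,5,100],[1,-40,-25,18,-8,8,100],[1,-55,-34,24,-10.5,10.3,100],[2,-70,-44,29,-12.5,12.3,100],[2,-79,-49,32.1,-13.9,13.7,100],[2,-79,-49,32.1,-13.9,13.7,100],[2,-79,-49,32.1,-13.9,13.7,100]],
])

```text
clock: 11.25
position: [0.5159, -0.0782, 0.269]
ee_rot: [0.102, 1.572, -0.103]
force: [0.9, 0.5, -0.2]
width: 0.997
```

```bash
python3 snap.py wrist w7;python3 - <<'E'
from disc import *
P=np.load('w7P.npy');im=np.load('w7.npz')['im']
fit(P,im,[.44,-.11,.015],[.6,.06,.04],.020)
E
```

```text
11.25 [ 0.51587752 -0.07816499  0.2690305 ] [ 0.10194074  1.571812   -0.10300624] [ 0.85275706  0.54185764 -0.18414325] 0.9966971773439748
n 1523 c (518.3485107421875, -20.92707633972168) r 32.158573150634766 z 0.023846237415330596 0.020341767132708355 0.026981691327654267
{-178: np.int64(15), -173: np.int64(15), -168: np.int64(14), -163: np.int64(14), -158: np.int64(15), -153: np.int64(14), -148: np.int64(12), -143: np.int64(15), -138: np.int64(15), -133: np.int64(15), -128: np.int64(14), -123: np.int64(12), -118: np.int64(15), -113: np.int64(14), -108: np.int64(15), -103: np.int64(15), -98: np.int64(10), -93: np.int64(16), -88: np.int64(14), -83: np.int64(15), -78: np.int64(14), -73: np.int64(12), -68: np.int64(16), -63: np.int64(14), -58: np.int64(16), -53: np.int64(16), -48: np.int64(12), -43: np.int64(15), -38: np.int64(15), -33: np.int64(14), -28: np.int64(14), -23: np.int64(14), -18: np.int64(14), -13: np.int64(12), -8: np.int64(19), -3: np.int64(11), 2: np.int64(13), 7: np.int64(15), 12: np.int64(16), 17: np.int64(13), 22: np.int64(14), 27: np.int64(16), 32: np.int64(13), 37: np.int64(16), 42: np.int64(15), 47: np.int64(15), 52: np.int64(17), 57: np.int64(14), 62: np.int64(11), 67: np.int64(9), 72: np.int64(3), 77: np.int64(0), 82: np.int64(0), 87: np.int64(0), 92: np.int64(0), 97: np.int64(0), 102: np.int64(7), 107: np.int64(12), 112: np.int64(16), 117: np.int64(15), 122: np.int64(16), 127: np.int64(16), 132: np.int64(13), 137: np.int64(16), 142: np.int64(15), 147: np.int64(14), 152: np.int64(17), 157: np.int64(14), 162: np.int64(13), 167: np.int64(11), 172: np.int64(18), 177: np.int64(11)}
gap [np.float64(77.5), np.float64(82.5), np.float64(87.5), np.float64(92.5), np.float64(97.5)]
slot by centroid 79.96965515295325
```

View pics/w7.png

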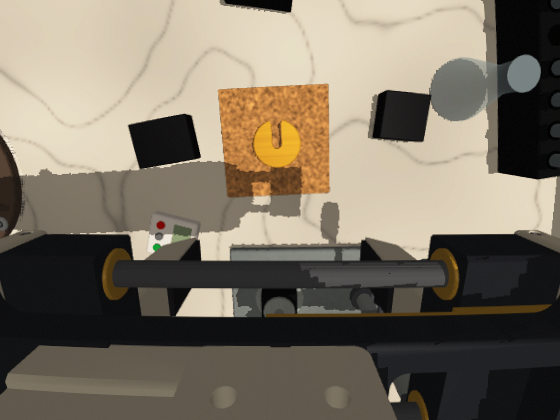

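```bash
python3 - <<'E'
from rel import *
path([.5183,-.0209,.007],grot(np.radians(-5)),8,mid=[.5183,-.0209,.06])
E
```

```text
[32.0, 9.0, -1.0] [-0.3, -0.0, 0.0]
[65.0, 18.0, -1.0] [-0.6, -0.1, 0.0]
[97.0, 26.0, -2.0] [-0.9, -0.1, 0.0]
[130.0, 35.0, -3.0] [-1.2, -0.1, 0.0]
[162.0, 44.0, -3.0] [-1.5, -0.1, 0.0]
[195.0, 53.0, -4.0] [-1.8, -0.2, 0.0]
[228.0, 57.0, -4.0] [-2.1, -0.2, 0.0]
[262.0, 57.0, -4.0] [-2.4, -0.2, 0.0]
```

Request:
send_rows([
  [[30,15,-1,-0.5,0,0,100],[70,32,-2,-1,0,0,100],[110,47,-3,-2,0,0,100],[150,56,-4,-2.4,0,0,100],[190,57,-4,-2.4,0,0,100],[218,57,-4,-2.4,0,0,100],[225,57,-4,-2.4,0,0,100],[225,57,-4,-2.4,0,0,100]],
])

```text
clock: 12.1
position: [0.5185, -0.0209, 0.0432]
ee_rot: [0.069, 1.575, -0.07]
force: [0.2, 0.2, 0.1]
width: 1.001
```

```bash
python3 snap.py wrist w8;python3 - <<'E'
from disc import *
go([.5183,-.0209,.006],grot(np.radians(-5)))
E
```

```text
12.1 [ 0.51850297 -0.02086706  0.04320271] [ 0.06881374  1.57501095 -0.0698412 ] [0.19045191 0.22689611 0.11102076] 1.001443304732232
shift [38.4  0.2 -1.1] rot [-0.1  -0.17  0.04]
```

View pics/w8.png

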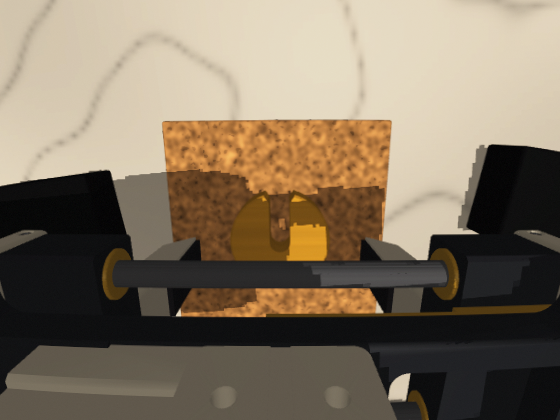

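Request:
send_rows([
  [[15,0,-1,0,0,0,100],[28,0,-1,0,0,0,100],[36,0,-1,0,0,0,100],[37.5,0,-1,0,0,0,100],[37.5,0,-1,0,0,0,80],[37.5,0,-1,0,0,0,60],[37.5,0,-1,0,0,0,60],[37.5,0,-1,0,0,0,60]],
], grip_force=40)

```text
clock: 12.95
position: [0.5182, -0.0219, 0.007]
ee_rot: [0.071, 1.571, -0.072]
force: [0.3, -0.1, 0.4]
width: 0.702
```

Request:
send_rows([
  [[0,0,0,0,0,0,55],[0,0,0,0,0,0,55],[-8,0,0,0,0,0,55],[-25,0,0,0,0,0,55],[-50,0,0,0,0,0,55],[-75,0,0,0,0,0,55],[-90,0,0,0,0,0,55],[-90,0,0,0,0,0,55]],
])

```text
clock: 13.75
position: [0.5192, -0.0219, 0.0986]
ee_rot: [0.071, 1.569, -0.072]
force: [0.5, -0.4, -5.9]
width: 0.691
```

```bash
python3 snap.py wrist w9
```

```text
13.75 [ 0.51922741 -0.02191104  0.098612  ] [ 0.07106594  1.56883079 -0.07151397] [ 0.54980949 -0.37941307 -5.86118153] 0.6906460594956215
```

View pics/w9.png

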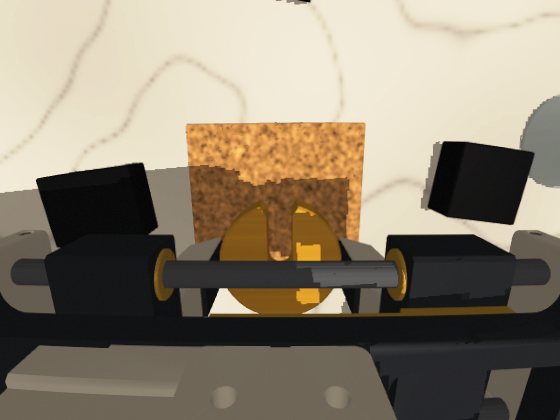

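```bash
python3 - <<'E'
from rel import *
path([.44,-.274,.275],grot(np.radians(-60)),15,mid=[.50,-.05,.26])
E
```

```text
[-26.0, -5.0, -3.0] [3.7, -0.0, 0.0]
[-52.0, -10.0, -5.0] [7.3, -0.0, 0.0]
[-78.0, -14.0, -8.0] [11.0, -0.0, 0.0]
[-104.0, -19.0, -10.0] [14.6, -0.0, 0.0]
[-130.0, -24.0, -13.0] [18.3, -0.0, 0.0]
[-156.0, -29.0, -15.0] [21.9, -0.0, 0.0]
[-164.0, -49.0, -19.0] [25.6, -0.0, 0.0]
[-166.0, -75.0, -24.0] [29.2, -0.0, 0.0]
[-167.0, -102.0, -28.0] [32.9, -0.0, 0.0]
[-169.0, -128.0, -33.0] [36.5, -0.0, 0.0]
[-171.0, -154.0, -37.0] [40.2, -0.0, 0.0]
[-172.0, -180.0, -42.0] [43.8, -0.0, 0.0]
[-174.0, -206.0, -46.0] [47.5, -0.0, 0.0]
[-176.0, -232.0, -51.0] [51.2, -0.0, 0.1]
[-178.0, -258.0, -55.0] [54.8, -0.0, 0.1]
```

Request:
send_rows([
  [[-15,-3,-2,3,0,0,55],[-45,-8,-4,7,0,0,55],[-78,-14,-8,11,0,0,55],[-110,-19,-10,15,0,0,55],[-140,-24,-13,19,0,0,55],[-160,-35,-16,23,0,0,55],[-174,-50,-19,27,0,0,55],[-178,-70,-23,31,0,0,55]],
])

```text
clock: 14.6
position: [0.4894, -0.0894, 0.2749]
ee_rot: [0.495, 1.515, -0.497]
force: [0.8, -0.6, -5.1]
width: 0.685
```

```bash
python3 - <<'E'
from rel import *
print(arm.observe()['joints'])
path([.44,-.274,.275],grot(np.radians(-60)),7)
E
```

```text
[-0.17173707  0.18290689  0.29154888  1.8201999  -0.05676321  1.14880673
 -0.49496389]
[0.0, -25.0, 10.0] [3.4, -0.0, 0.0]
[0.0, -51.0, 20.0] [6.8, -0.0, 0.0]
[0.0, -76.0, 30.0] [10.2, -0.0, 0.0]
[0.0, -102.0, 40.0] [13.5, -0.0, 0.1]
[0.0, -127.0, 50.0] [16.9, -0.1, 0.1]
[0.0, -153.0, 60.0] [20.3, -0.1, 0.1]
[0.0, -178.0, 69.0] [23.7, -0.1, 0.1]
```

Request:
send_rows([
  [[0,-20,8,3.4,0,0,55],[0,-50,20,7,0,0,55],[0,-80,31,11,0,0,55],[0,-110,43,15,0,0,55],[0,-140,55,19,0,0,55],[0,-165,64,22,0,0,55],[0,-178,69,23.7,0,0,55],[0,-178,69,23.7,0,0,55]],
])

```text
clock: 15.4
position: [0.4381, -0.2763, 0.2739]
ee_rot: [0.816, 1.415, -0.821]
force: [0.1, 0.4, -5.2]
width: 0.685
```

```bash
python3 snap.py wrist w10; python3 snap.py side s10; python3 - <<'E'
from rel import *
print(arm.observe()['joints'])
P=np.load('w10P.npy');im=np.load('w10.npz')['im']
hsv=cv2.cvtColor(im,cv2.COLOR_RGB2HSV)
st=np.load('w10.npz');m=np.all((P>[.38,-.34,.26])&(P<[.52,-.2,.32]),-1)&(hsv[...,1]>110)&(hsv[...,0]<30)
p=P[m];A=np.c_[p[:,:2],np.ones(len(p))];c=np.linalg.lstsq(A,p[:,2],rcond=None)[0];print(len(p),'tilt',c, np.abs(A@c-p[:,2]).max(),p.mean(0),p[:,2].min())
print(cv2.minEnclosingCircle((p[:,:2]*1000).astype(np.float32)))
k=np.all((P>[.45,-.29,.215])&(P<[.54,-.2,.258]),-1);q=P[k];print('head',len(q),q.mean(0) if len(q) else 0)
E
```

```text
15.4 [ 0.43807079 -0.27629749  0.27389123] [ 0.81629583  1.4148852  -0.82138867] [ 0.05705041  0.400576   -5.23543168] 0.6853226423644814
15.45 [ 0.43900241 -0.27440733  0.27393798] [ 0.81457886  1.41612622 -0.81789668] [ 0.30307294  0.56294154 -5.00263329] 0.6890351434128617
[ 0.07066233  0.22585997  0.47257982  1.78704209 -0.10988018  1.15852397
 -0.46785537]
6620 tilt [-0.03972966 -0.02690963  0.29992355] 0.029253683109555617 [ 0.44298559 -0.27396921  0.28969629] 0.26988682527647456
((438.6629638671875, -277.0406494140625), 34.504634857177734)
head 830 [ 0.49170234 -0.24451582  0.23970812]
```

View pics/w10.png

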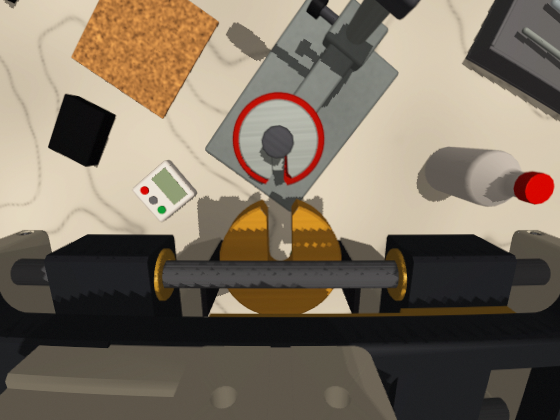

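View pics/s10.png

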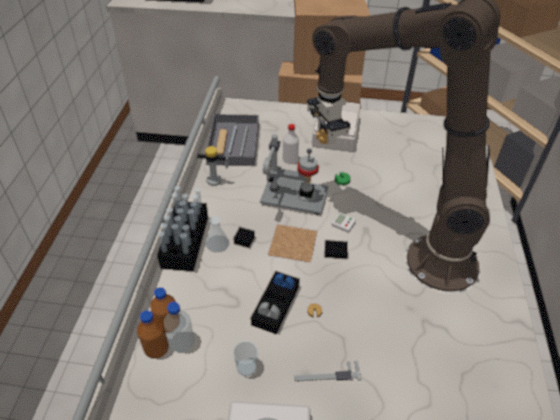

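```bash
python3 - <<'E'
from rel import *
P=np.load('w10P.npy');im=np.load('w10.npz')['im']
hsv=cv2.cvtColor(im,cv2.COLOR_RGB2HSV)
m=np.zeros(hsv.shape[:2],bool);m[200:258,215:345]=1
m&=(P[...,2]>.283)&(P[...,2]<.302)&(hsv[...,1]>110)&(hsv[...,0]<30)
p=P[m]
for _ in range(4):
    A=np.c_[p[:,:2]-[.439,-.275],np.ones(len(p))];c=np.linalg.lstsq(A,p[:,2],rcond=None)[0];r=abs(A@c-p[:,2]);p=p[r<.002]
print(len(p),c)
u,v=np.meshgrid(range(560),range(420))
# front rim circle fit
d=cv2.minEnclosingCircle((p[:,:2]*1000).astype(np.float32));print(d)
go([.440,-.274,.202],grot(np.radians(-60)))
E
```

```text
3647 [-0.00727403 -0.00590139  0.29068479]
((444.1780090332031, -273.3127136230469), 31.61838722229004)
shift [72.1  0.1  1. ] rot [ 0.11 -0.14  0.17]
```

Request:
send_rows([
  [[10,0,0.5,0,0,0,55],[25,0,1,0,0,0,55],[42,0,1,0,0,0,55],[56,0,1,0,0,0,55],[66,0,1,0,0,0,55],[71,0,1,0,0,0,55],[72,0,1,0,0,0,55],[72,0,1,0,0,0,55]],
])

```text
clock: 16.3
position: [0.4405, -0.2747, 0.2032]
ee_rot: [0.813, 1.415, -0.815]
force: [0.5, -0.3, -4.8]
width: 0.682
```

```bash
python3 snap.py wrist w11; python3 - <<'E'
from rel import *
P=np.load('w11P.npy')
k=np.all((P>[.45,-.29,.232])&(P<[.54,-.2,.25]),-1);q=P[k];print('head',len(q),q.mean(0))
k=np.all((P>[.45,-.29,.18])&(P<[.54,-.2,.2]),-1);q=P[k];print('steel',len(q),np.median(q[:,2]))
st=arm.observe();print(st['force'],st['joints'])
go([.4918,-.2444,.202],grot(np.radians(-60)))
E
```

```text
16.3 [ 0.44054388 -0.27472469  0.20323677] [ 0.81269233  1.41450312 -0.81538972] [ 0.45954471 -0.26485162 -4.77799619] 0.682316749150216
head 1999 [ 0.4916812  -0.24431299  0.23966863]
steel 7279 0.18974076006930043
[-0.07667678 -0.04897531 -5.20204824] [ 0.09522635  0.2961072   0.45804355  1.8872643  -0.15273204  0.99353441
 -0.4254839 ]
shift [ 1.4 59.5 -0.7] rot [ 0.11 -0.    0.1 ]
```

View pics/w11.png

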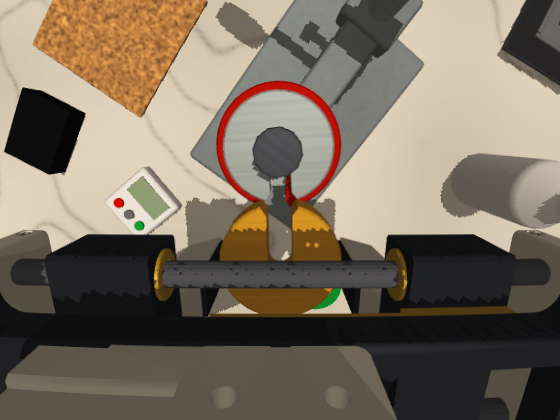

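Request:
send_rows([
  [[0.5,5,-0.5,0,0,0,55],[0.5,12,-0.8,0,0,0,55],[0.5,20,-0.8,0,0,0,55],[0.5,28,-0.8,0,0,0,55],[0.5,35,-0.8,0,0,0,55],[0.5,38,-0.8,0,0,0,55],[0.5,40,-0.8,0,0,0,55],[0.5,40,-0.8,0,0,0,55]],
])

```text
clock: 17.15
position: [0.4746, -0.2539, 0.2024]
ee_rot: [0.813, 1.415, -0.816]
force: [-0.3, -0.0, -5.0]
width: 0.688
```

```bash
python3 snap.py wrist w12; python3 - <<'E'
from rel import *
st=arm.observe();print(st['force'],st['joints'])
go([.4918,-.2444,.202],grot(np.radians(-60)))
E
```

```text
17.15 [ 0.4745579  -0.25393407  0.20237582] [ 0.81281564  1.41497439 -0.81570889] [-0.25954673 -0.03215943 -4.98372109] 0.6876349160748665
[ 0.48128678  0.9319545  -4.68611897] [ 0.05209585  0.32905569  0.44445804  1.84383153 -0.16308855  1.0068698
 -0.4820707 ]
shift [ 0.3 20.   0.4] rot [ 0.09 -0.05  0.15]
```

View pics/w12.png

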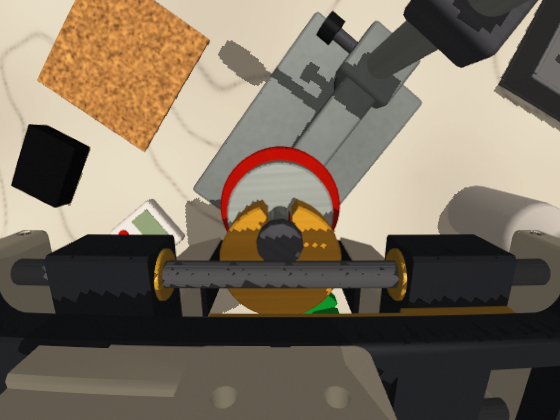

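Request:
send_rows([
  [[0,6,0.3,0,0,0,55],[0,12,0.3,0,0,0,55],[0,17,0.3,0,0,0,55],[0,20,0.3,0,0,0,55],[0,20,0.3,0,0,0,55],[3,20,0.3,0,0,0,55],[6,20,0.3,0,0,0,55],[6,20,0.3,0,0,0,55]],
])

```text
clock: 18.0
position: [0.4915, -0.2441, 0.1958]
ee_rot: [0.813, 1.416, -0.816]
force: [-1.1, -0.1, -4.7]
width: 0.685
```

```bash
python3 - <<'E'
from rel import *
st=arm.observe();print(st['force'],st['ft_torque'],st['position'])
go([.4918,-.2444,.192],grot(np.radians(-60)))
E
```

```text
[-1.06237282 -0.14944475 -4.67747356] [ 0.03912226  0.08169628 -0.0059742 ] [ 0.49152311 -0.24407746  0.1958261 ]
shift [3.8 0.1 0.4] rot [ 0.09 -0.08  0.16]
```

Request:
send_rows([
  [[1,0,0,0,0,0,55],[2,0,0,0,0,0,55],[3,0,0,0,0,0,55],[4,0,0,0,0,0,55],[5,0,0,0,0,0,55],[5.5,0,0,0,0,0,55],[5.5,0,0,0,0,0,55],[5.5,0,0,0,0,0,55]],
])

```text
clock: 18.8
position: [0.492, -0.2442, 0.1912]
ee_rot: [0.813, 1.415, -0.816]
force: [-2.3, 1.5, 4.1]
width: 0.688
```

Request:
send_rows([
  [[-0.7,0,0,0,0,0,55],[-1.5,0,0,0,0,0,55],[-1.5,0,0,0,0,0,55],[-1.5,0,0,0,0,0,72],[-1.5,0,0,0,0,0,76],[-1.5,0,0,0,0,0,82],[-1.5,0,0,0,0,0,92],[-1.5,0,0,0,0,0,98]],
])

```text
clock: 19.6
position: [0.492, -0.2443, 0.1924]
ee_rot: [0.813, 1.415, -0.816]
force: [0.4, 0.1, 0.2]
width: 0.942
```

```bash
python3 snap.py wrist w13; python3 snap.py scene c13
```

```text
19.6 [ 0.49196808 -0.24428755  0.1923838 ] [ 0.81296159  1.41465649 -0.81573358] [0.42215056 0.12283786 0.21113351] 0.9420014566675741
19.65 [ 0.49197409 -0.24422522  0.19238783] [ 0.8129615   1.41472526 -0.8156707 ] [0.10799233 0.3935752  0.12335957] 0.9627687019623206
```

View pics/w13.png

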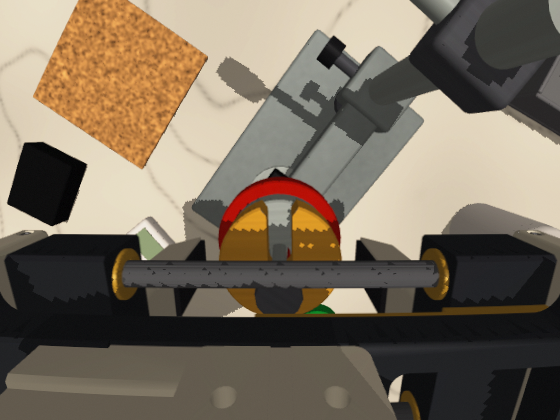

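Request:
send_rows([
  [[-8,0,0,0,0,0,99],[-25,0,0,0,0,0,99],[-50,0,0,0,0,0,99],[-80,0,0,0,0,0,99],[-110,-15,0,0,0,0,99],[-130,-35,0,0,0,0,99],[-140,-50,0,0,0,0,99],[-140,-50,0,0,0,0,99]],
])

```text
clock: 20.5
position: [0.4477, -0.2712, 0.3342]
ee_rot: [0.815, 1.411, -0.818]
force: [-0.5, -0.3, -1.1]
width: 0.989
```

```bash
python3 snap.py wrist w14; python3 snap.py scene c14; python3 - <<'E'
from disc import *
for t in ('w14','c14'):
    P=np.load(t+'P.npy');im=np.load(t+'.npz')['im'];hsv=cv2.cvtColor(im,cv2.COLOR_RGB2HSV)
    m=np.all((P>[.44,-.30,.198])&(P<[.55,-.19,.216]),-1)&(hsv[...,1]>90)
    p=P[m];A=np.c_[p[:,:2]-[.4918,-.2444],np.ones(len(p))];print(t,len(p),np.linalg.lstsq(A,p[:,2],rcond=None)[0],cv2.minEnclosingCircle((p[:,:2]*1000).astype(np.float32)))
    k=np.all((P>[.45,-.29,.225])&(P<[.54,-.2,.25]),-1);q=P[k];print('head',q.mean(0),len(q))
P=np.load('w14P.npy');im=np.load('w14.npz')['im']
c=np.array([.4918,-.2444]);d=P[...,:2]-c;r=np.hypot(d[...,0],d[...,1])*1000;a=np.degrees(np.arctan2(d[...,1],d[...,0]))
for A in range(-180,180,10):
    s=[]
    for lo,hi in ((15,20),(20,28),(33.5,38.5)):
        m=(r>lo)&(r<hi)&(abs((a-A-5+180)%360-180)<5)&(P[...,2]<.22)&(P[...,2]>0)
        s.append(f"{np.median(P[m][:,2])*1000:.0f}" if m.any() else '-')
    print(A,s,end=' ')
print(arm.observe()['force'])
E
```

```text
20.5 [ 0.44770864 -0.2711526   0.33417525] [ 0.81539097  1.41097183 -0.81769231] [-0.46062301 -0.28671503 -1.07113745] 0.9894879595159054
20.55 [ 0.44854984 -0.26972348  0.33282582] [ 0.81463838  1.41322809 -0.81635982] [ 0.19367931  1.25382687 -0.35422698] 0.9894200752092713
w14 2762 [-0.00150965 -0.00227691  0.20977083] ((493.62237548828125, -244.19863891601562), 32.20517349243164)
head [ 0.49170721 -0.24468136  0.23973392] 470
c14 401 [-0.05457405  0.00407545  0.20936441] ((492.997314453125, -244.50411987304688), 32.75120162963867)
head [ 0.49220953 -0.24343015  0.23901678] 66
-180 ['210', '210', '170'] -170 ['210', '210', '170'] -160 ['210', '210', '-'] -150 ['210', '210', '170'] -140 ['210', '210', '170'] -130 ['210', '210', '170'] -120 ['210', '210', '170'] -110 ['210', '210', '170'] -100 ['210', '210', '170'] -90 ['210', '210', '171'] -80 ['210', '210', '169'] -70 ['210', '210', '170'] -60 ['210', '210', '170'] -50 ['210', '210', '170'] -40 ['210', '210', '170'] -30 ['210', '210', '170'] -20 ['210', '210', '170'] -10 ['210', '210', '170'] 0 ['209', '210', '170'] 10 ['190', '190', '170'] 20 ['190', '190', '170'] 30 ['190', '190', '170'] 40 ['189', '209', '170'] 50 ['210', '210', '169'] 60 ['210', '210', '170'] 70 ['210', '210', '169'] 80 ['209', '210', '170'] 90 ['210', '210', '170'] 100 ['210', '210', '170'] 110 ['210', '210', '170'] 120 ['210', '210', '170'] 130 ['210', '210', '170'] 140 ['210', '210', '170'] 150 ['210', '210', '169'] 160 ['210', '210', '170'] 170 ['210', '210', '170'] [-0.13905991  0.76761052 -0.92342005]
```

View pics/w14.png

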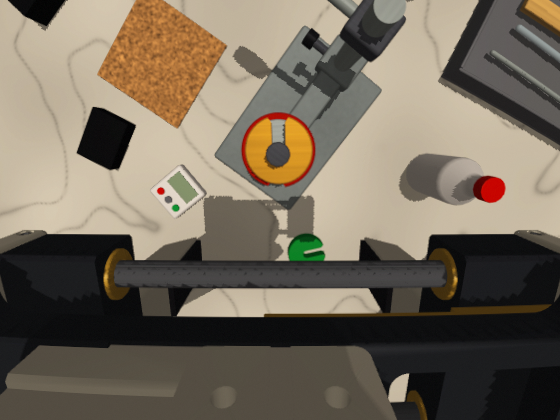

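View pics/c14.png

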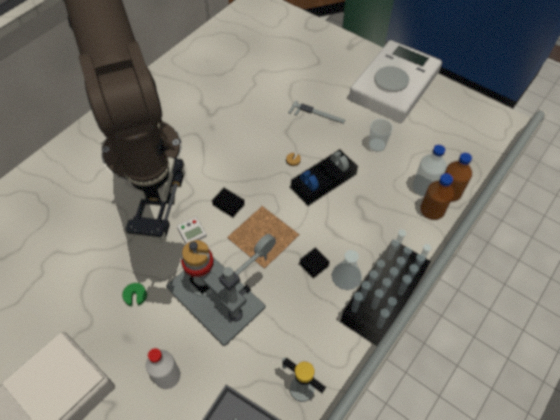

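Request:
send_rows([
  [[0,0,0,0,0,0,99],[0,0,0,0,0,0,99],[0,0,0,0,0,0,99],[0,0,0,0,0,0,99],[0,0,0,0,0,0,99],[0,0,0,0,0,0,99],[0,0,0,0,0,0,99],[0,0,0,0,0,0,99]],
])

```text
clock: 21.4
position: [0.449, -0.2693, 0.3325]
ee_rot: [0.813, 1.415, -0.816]
force: [0.6, -0.3, 0.0]
width: 0.985
```

```bash
python3 snap.py wrist w15; python3 snap.py scene c15; python3 - <<'E'
from disc import *
for t in ('w1','w11','w14','w15','scene','c14','c15'):
    P=np.load(t+'P.npy')
    c=np.array([.4918,-.2444]);d=P[...,:2]-c;r=np.hypot(d[...,0],d[...,1])*1000;z=P[...,2]*1000
    f=lambda lo,hi,a,b:(lambda m:(int(m.sum()),np.round(np.median(z[m]),2) if m.any() else None))((r>lo)&(r<hi)&(z>a)&(z<b))
    print(t,'head',f(0,8,225,250),'brass',f(14,30,200,216),'steel',f(14,30,182,198),'red',f(34,38,162,178))
im=np.load('w15.npz')['im'][95:205,220:340,::-1];cv2.imwrite('pics/w15c.png',cv2.resize(im,None,fx=5,fy=5,interpolation=cv2.INTER_CUBIC))
E
```

```text
21.4 [ 0.44898387 -0.26925775  0.33254881] [ 0.81297441  1.41472498 -0.81568389] [ 0.59690511 -0.32527325  0.02767739] 0.9851751931490946
21.45 [ 0.44897624 -0.26923464  0.33255025] [ 0.81305261  1.41469537 -0.81567369] [0.07277352 0.57052973 0.5496891 ] 0.9920407485452739
w1 head (228, np.float64(239.84)) brass (0, None) steel (1607, np.float64(189.88)) red (549, np.float64(169.83))
w11 head (1243, np.float64(239.84)) brass (53, np.float64(209.39)) steel (6155, np.float64(189.79)) red (1495, np.float64(169.86))
w14 head (289, np.float64(239.9)) brass (2258, np.float64(209.83)) steel (241, np.float64(189.79)) red (374, np.float64(169.85))
w15 head (287, np.float64(239.85)) brass (2292, np.float64(209.84)) steel (224, np.float64(189.82)) red (371, np.float64(169.84))
scene head (34, np.float64(240.5)) brass (0, None) steel (294, np.float64(189.95)) red (103, np.float64(169.31))
c14 head (39, np.float64(240.12)) brass (277, np.float64(210.21)) steel (52, np.float64(191.0)) red (97, np.float64(170.41))
c15 head (37, np.float64(240.23)) brass (284, np.float64(210.19)) steel (56, np.float64(190.92)) red (98, np.float64(169.52))
```

View pics/w15c.png

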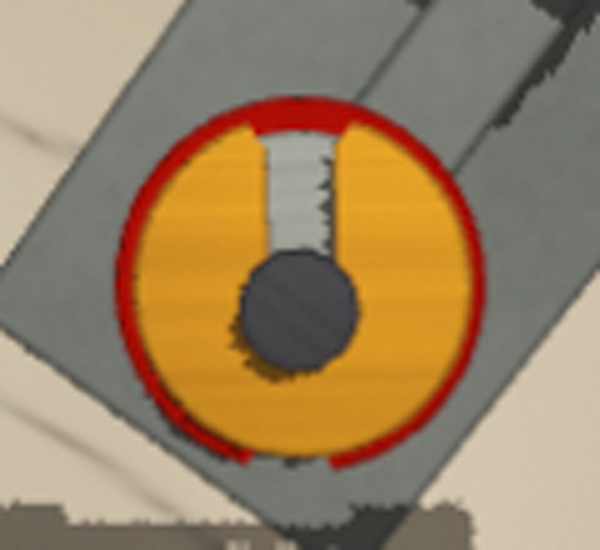

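```bash
python3 -c "
from h import *
print(arm.sign_off())"
```

```text
the job is handed in; nothing more can be done
None
```

The brass weight is on the carrier, lying flat on the bright steel disc with the stem home in its slot, and the job was handed in at about 21.5 s. I took the 64 mm disc from the rack's middle pocket and tipped it flat onto the cork pad. Then I took it by the rim, slid it under the stem head, lowered it, let go and backed off.

**Last checks (wrist camera, with the scene camera's depth agreeing to about 1 mm):**
- **Height and flatness:** the top of the brass disc is at 210 mm and the steel one at 190 mm. Tilt is under 0.003 rad by the wrist camera; the scene camera's coarser fit gave about 0.05 rad, which I put down to noise.
- **Position:** its centre is about 2 mm or less from the stem axis.
- **Slot angle:** its slot points to about +28°, with both lower slots near −150°, so it is nearly opposite both.
- **Lower discs and robot:** both lower discs show unchanged heights. The gripper is open about 90 mm above the stem head and touching nothing.
- **Bystanders:** nothing else looks moved in the final scene picture. I compared that by eye and did not measure it.

**What disagreed with the description:**
- The steel slot was nearly in line with the red disc's slot, not 125 to 235° round from it. I set the brass slot by what I measured.
- The carrier did not visibly sink under the brass disc's weight of about 0.5 kg, where 2 to 4 mm was expected. The brass disc still lies directly on the steel one and is within the height limits.

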